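# Seat the cocked tin and stack the carry tray

## Robot

A 6-joint arm with a two-finger parallel gripper is mounted at the origin on the work surface. World frame = base frame: x ahead of the robot, y to its left, z up, the work surface at z = 0. Lengths are in mm, angles in degrees, forces in N, time in s.
With the tool pointing down it reaches from about 250 to 800 mm from the base axis. Payload 3.9 kg.
Tool frame: the origin (TCP) lies midway between the tips of the shut fingers; the grasp point (between the pads) lies 19 mm behind it; z points along the fingers, y is the line along which they close (so a half turn about z gives the same grasp; the last joint's range is limited). The gripper opens to 85 mm and grips with 20 to 120 N. Pads are 22 mm wide; open, the fingers measure 114 mm over their backs; the gripper's body (76 mm by 85 mm) begins 54 mm behind the grasp point. The pads swing forward as they close: fully open they stand 13 mm farther back than shut.
Start: joints at [-67.208, 14.897, -7.913, 67.191, 0, 90], TCP at [203.375, -483.998, 231.304] pointing down, gripper open.
Joint ranges: [-159.42, 159.42], [-47.68, 98.78], [-73.54, 78.23], [-108.79, 121.32], [-90, 84.71], [-180, 180]. Speed limits (degrees/s): [147.25, 147.25, 180, 180, 180, 180].

## Interface

Orientations are given as a 3x3 rotation matrix whose columns are the frame's x, y, z axes.
In Python, from workcell import readout, camera, workorder, finder gives the robot as it stands. The module is installed in compiled form; this text tells all that it offers.
- The arm moves only by the tool play_rows, never from a script. Its argument "series" is a list that holds one entry, the list of rows, each a list of 7 numbers: the turn, a rotation vector about the tool's x, y, z each as a share of 60 degrees, from -1 to 1, then the shift along the tool's x, y, z each as a share of 40 cm, from -1 to 1, then the opening, from -1 (shut) to 1 (fully open), so that 0 is half open. A call has 1 to 5 rows; each row is the pose to reach, as a shift and turn from the pose commanded when the call began, along the tool's axes at that moment; what a row does not reach only later rows make up. A row lasts 1/10 s, in which the tool goes at most 50 mm and 8.59 degrees, less where a joint would pass 70% of its speed; a pose out of reach is approached as far as the arm can. A call with a number of a shift or a turn outside -1 to 1 is refused whole. A call with a gripper value outside its range is refused whole. The fingers move at their own pace and stop on an object; "newtons" is the grip in N (left out, the last holds). Time passes only in rows, so rows that repeat a pose let the fingers close. It gives the time, the measured TCP pose, the force, the opening and the grip force at its end, in the units of the state.
- readout.observe(): the state, without advancing time (a new reading comes with each control period).
- camera(name): name is "scene" or "top"; returns a dict with "img" (400x640x3 uint8, red, green, blue), "fx", "fy", "cx", "cy" (pixels), "distortion" ([k1, k2, p1, p2, k3] as OpenCV has them; the pictures are not rectified), "origin" and "orientation" of the camera in the world. Camera axes: x right, y up, looking along -z (the intrinsics and any distortion apply to the point x, -y, -z); pixel columns grow to the right and rows downward; lengths in mm; the calibration is good to about 2 mm. A picture is of the moment at which its call begins. There is no depth.
- workorder.sign_off(): hands the job in; it is judged then, once.
Trained networks look in a picture, given as the dict that the camera call returned (one of the last four; its "shot" number tells which), for a name from the list of things; names that differ only in an ending like _2 or _b are one class to them, and where a whole thing is asked for, a point or a joint stands for the part that bears it (a point fixed in the world has none). Each returns a list of dicts, best first, with "confidence" (0 to 1); they miss things now and then, are a little off and sometimes report something else, mostly with a low value. They report only what shows in the picture. A call takes as long as a camera call. They do not tell look-alikes from the thing itself.
- finder.regions_of(query, picture): "region" (400x640 bool, what is visible of it) and "extent" ([centre column, centre row, width, height] as shares, 0 to 1, of the picture: columns of its width, rows of its height, round what is visible of it).
- finder.pinpoint(query, picture): "position" ([row, column] as shares, 0 to 1, of the picture: columns of its width, rows of its height: a listed point, or the origin of a listed thing).
The state is a dict: "time": time; "joints": joint angles; "joint_vel": joint speeds; "joint_torque": joint torques, N m; "position": TCP position; "tcp_rot": TCP orientation; "contact_force": force on the tool from outside, world axes, zero at the start; "wrist_torque": the same for the moment, N m; "finger_gap": finger opening in mm; "grasp_force": force on a finger pad.
Only numpy, scipy, OpenCV 4.12 (cv2) and the standard library are available. Lean on these libraries where they do the work, as an engineer would, in place of code of your own. Each camera call takes 0.05 s, during which the arm holds its last target. There are 200 camera calls.

## Task

One tin in the base tray sits cocked on the edge of its pocket, so no tray can go on top: get it to lie flat in its pocket (a nudge is enough). Then lift the filled carry tray, which has a bridge handle, and lower it gently and squarely onto the base tray until all four corner lugs have dropped fully home in the base tray's corner sockets, with its own two tins still in their pockets, and let go. Leave the base tray about where it stands and do not disturb the jar, the can or the carton.

Things in the scene. Friction and masses are not known exactly. Their poses are not given: they have to be found in the camera images.
- base_tray: grey plastic tray, loose, 200 (x) by 160 mm (y), 0.6 kg; -x end roughly towards the robot. Origin: centre of its underside, 10 mm above the counter as it stands on 10 mm lugs. Above the origin: deck at 20 mm; corner posts 25 mm square, centred at x +-87.5, y +-67.5, top at 40 mm, each with a round socket 16 mm wide, 12 mm deep, open upwards; between posts a 4 mm lip on the deck's edge
- carry_tray: same tray as base_tray (size, origin, deck, pockets, posts) plus a handle and two tins; 0.4 kg, 0.7 with tins. Under the corners at x +-87.5, y +-67.5 mm tapered round lugs, 10 mm long, 12 mm wide at the root, 8.4 at the tip; it stands on them, origin 10 mm above the counter. Stacked home, its origin is 40 mm above and in line with base_tray's; either way round is right
- handle (a point): middle of the carry tray's steel bridge handle, 70 mm above that tray's origin, axes as the tray's: a flat bar along y, 12 mm thick (x), 16 mm tall (62 to 78 mm above the origin), 126 mm clear between its two posts
- tin_cocked: flat round-cornered aluminium tin, 60 (x) by 105 (y) by 28 mm, 0.15 kg; origin: centre of its underside. At the start its long edge on the tray's -x side rides on the deck, about 13 mm outside the near pocket and 24 mm above the tray's origin; the other edge is down in the pocket: tilt 0.3 rad, top 11 mm above the posts. Pushed about 17 mm to the tray's +x it drops in by its own weight
- pocket_near (a point): centre of the floor of base_tray's pocket on its -x side (x -43, y 0, 6 mm above the tray's origin), axes as the tray's; a rectangular pocket 64 (x) by 109 mm (y), sunk 14 mm into the deck, 25 mm of deck between it and the tray's -x end. The cocked tin's origin belongs here; seated, its top is 14 mm above the deck
- tin_home: an identical tin already lying flat in base_tray's other pocket; origin at the centre of its underside
- pocket_far (a point): centre of the floor of base_tray's other, like pocket, at x +43 mm
- tin_carry_near: an identical tin lying loose in the carry tray's pocket at x = -43 mm; origin at the centre of its underside
- carry_pocket_near (a point): centre of the floor of carry_tray's pocket at x = -43 mm
- tin_carry_far: an identical tin lying loose in the carry tray's pocket at x = +43 mm; origin at the centre of its underside
- carry_pocket_far (a point): centre of the floor of carry_tray's pocket at x = +43 mm
- jar: bystander: glass jar with lid, 72 mm wide, 105 mm tall; origin at the centre of its underside
- can: bystander: tall food can, 74 mm wide, 110 mm tall; origin at the centre of its underside
- carton: bystander: flat cardboard carton, 70 by 115 by 34 mm; origin at the centre of its underside
Not all that is in view belongs to the job. What is shaped like the tin_carry_near but turquoise or yellow is not meant.

How it is judged (in metres and radians):
On the way, in this order (a step that is already met when the one before it is completed fails the run):
1. the cocked tin lies flat in its pocket of the base tray (distance between tin_cocked and pocket_near below 0.005 m and angle between the z axis of tin_cocked and the z axis of base_tray, either way round below 0.05 rad), for 0.2 s.
2. the carry tray has been lifted and is over the base tray, clear above its posts (horizontal distance between carry_tray and base_tray below 0.03 m and z of carry_tray in the frame of base_tray above 0.05 m), for 0.05 s.
At the end, for the whole second after the job is handed in: All four tins lie within 5 mm of their pockets' centres, the once cocked one flat within 0.05 rad; carry_tray sits home, origin 37 to 42.5 mm above base_tray's, within 5 mm sideways, 0.05 rad in yaw (either way round), 0.02 rad in tilt; base_tray stands level on the counter; all at rest (all of step 1 and distance between tin_home and pocket_far below 0.005 m and distance between tin_carry_near and carry_pocket_near below 0.005 m and distance between tin_carry_far and carry_pocket_far below 0.005 m and z of carry_tray in the frame of base_tray between 0.037 and 0.0425 m and horizontal distance between carry_tray and base_tray below 0.005 m and angle between the x axis of carry_tray and the x axis of base_tray, either way round below 0.05 rad and angle between the z axis of carry_tray and the z axis of base_tray, either way round below 0.02 rad and angle between base_tray's own z axis and vertical below 0.03 rad and height (world z) of base_tray below 0.013 m and linear speed of each of carry_tray, tin_cocked below 0.02 m/s); the robot touches nothing.
It fails at once if the carry tray is dropped or slammed onto the base tray (faster than 0.4 m/s close above it) (horizontal distance between carry_tray and base_tray below 0.04 m and z of carry_tray in the frame of base_tray below 0.065 m and linear speed of carry_tray above 0.4 m/s).
It fails at once if the base tray is shoved more than 50 mm from its place (distance of base_tray from where it was at the start of the episode above 0.05 m).
It fails at once if the jar, the can or the carton is moved more than 40 mm (distance of any of jar, can, carton from where it was at the start of the episode above 0.04 m).
It also fails if it takes over 58 s, if anything falls off the work surface, if the arm or the gripper's body presses on something with over 40 N, if the wrist force passes 120 N, or if a joint passes its speed limit or range.

## Working session

There is one attempt and no reset: what is moved stays moved. The work goes in short steps, Python scripts to look and compute and a tool call to move; the robot and the scene stay as the last step left them, time stands still between calls to the robot, and variables do not carry over. Pictures are saved under pics/ and viewed, at most 10 in all, crops included, and the job is handed in when it is done.

Besides the shell and the picture viewer there is one more tool, called after "Emit:" in YAML: its name, and indented under it one key for each argument. play_rows: Moves the arm, as the interface text tells. Its arguments: {"type":"object","properties":{"series":{"type":"array"},"newtons":{"type":"number"}},"required":["series"]}

```bash
mkdir -p pics; cat > h.py <<'E'
import numpy as np, cv2
from workcell import readout, camera, workorder, finder
def K(c): return np.array([[c['fx'],0,c['cx']],[0,c['fy'],c['cy']],[0,0,1.]])
def ray(c,u,v):
    p=cv2.undistortPoints(np.array([[[u,v]]],float),K(c),np.array(c['distortion'],float))[0,0]
    d=np.array(c['orientation'])@np.array([p[0],-p[1],-1]); return np.array(c['origin'],float),d
def at(c,u,v,z):
    o,d=ray(c,u,v); return o+d*(z-o[2])/d[2]
def proj(c,P):
    P=np.atleast_2d(P).astype(float); q=(P-np.array(c['origin']))@np.array(c['orientation']); q=q*[1,-1,-1]
    return cv2.projectPoints(q.reshape(-1,1,3),np.zeros(3),np.zeros(3),K(c),np.array(c['distortion'],float))[0][:,0]
def pin(n,c): return [(round(r['position'][1]*640,1),round(r['position'][0]*400,1),round(r['confidence'],2)) for r in finder.pinpoint(n,c)]
def save(c,f): cv2.imwrite(f,c['img'][:,:,::-1])
E
python3 - <<'E'
from h import *
Z=dict(base_tray=10,carry_tray=10,handle=80,tin_cocked=25,pocket_near=16,tin_home=16,pocket_far=16,tin_carry_near=16,tin_carry_far=16,carry_pocket_near=16,carry_pocket_far=16,jar=0,can=0,carton=0)
for n in("scene","top"):
    c=camera(n); save(c,f'pics/{n}0.png'); print(n,np.round(c['origin']),np.round(c['orientation'],2).tolist(),c['fx'])
    for k,z in Z.items():
        print(k,[(p,np.round(at(c,p[0],p[1],z)).tolist()) for p in pin(k,c)[:3]])
print(readout.observe())
E
```

```text
scene [1122.  687.  895.] [[-0.77, -0.44, 0.46], [0.64, -0.52, 0.57], [-0.01, 0.73, 0.68]] 410.6338722679734
base_tray [((286.2, 179.6, 0.69), [550.0, -230.0, 10.0])]
carry_tray [((363.4, 256.3, 0.74), [581.0, 181.0, 10.0])]
handle [((369.4, 238.2, 0.62), [569.0, 186.0, 80.0]), ((281.8, 189.8, 0.48), [633.0, -126.0, 80.0])]
tin_cocked [((294.6, 165.7, 0.87), [493.0, -257.0, 25.0])]
pocket_near [((294.8, 173.9, 0.8), [514.0, -229.0, 16.0]), ((376.5, 249.3, 0.63), [539.0, 190.0, 16.0])]
tin_home [((280.5, 188.7, 0.89), [595.0, -197.0, 16.0]), ((274.5, 254.3, 0.67), [768.0, 21.0, 16.0])]
pocket_far [((274.1, 189.1, 0.94), [612.0, -209.0, 16.0])]
tin_carry_near [((427.2, 229.1, 0.91), [371.0, 230.0, 16.0]), ((376.2, 248.8, 0.85), [538.0, 188.0, 16.0]), ((311.8, 229.0, 0.7), [629.0, 12.0, 16.0])]
tin_carry_far [((350.5, 261.2, 0.77), [623.0, 175.0, 16.0]), ((375.7, 250.8, 0.3), [545.0, 192.0, 16.0])]
carry_pocket_near [((379.7, 249.8, 0.64), [534.0, 197.0, 16.0])]
carry_pocket_far [((351.9, 260.5, 0.8), [619.0, 175.0, 16.0]), ((378.4, 247.6, 0.73), [531.0, 189.0, 16.0]), ((295.9, 172.6, 0
[... 1482 characters left out ...]
 9.00011322e+01]), 'joint_vel': array([-0.05004592,  0.03409907,  0.06617701, -0.02104832,  0.04513442,
        0.08857743]), 'joint_torque': array([ 3.24830289e-04, -4.05613768e+01,  2.54232663e+01,  1.20487162e-03,
       -2.32996300e-06,  7.65420708e-06]), 'position': array([ 203.38093281, -483.99330377,  231.2830492 ]), 'tcp_rot': array([[ 9.21922894e-01,  3.87373434e-01,  5.11060563e-06],
       [ 3.87373433e-01, -9.21922894e-01,  2.82545067e-05],
       [ 1.56566296e-05, -2.40687637e-05, -1.00000000e+00]]), 'contact_force': array([-0.67113267, -0.14248509,  0.26578946]), 'wrist_torque': array([ 0.00223707, -0.0355889 , -0.01529083]), 'grasp_force': 0.0, 'finger_gap': 85.52966633833117}
```

View pics/top0.png

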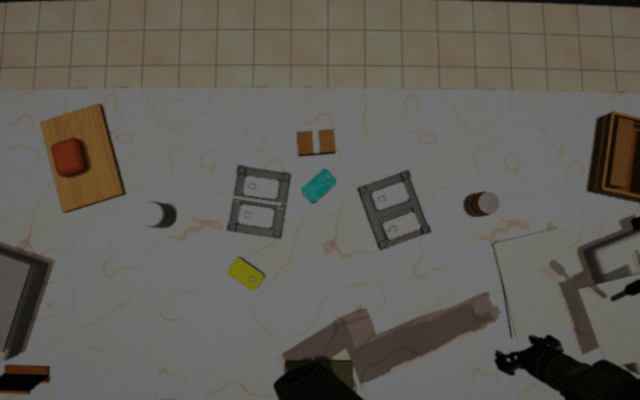

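View pics/scene0.png

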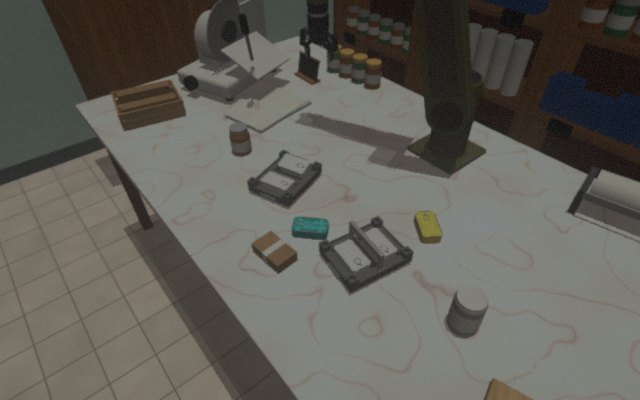

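```bash
cat >> h.py <<'E'
from scipy.optimize import minimize
BOX=np.array([[x,y,z] for x in(-100,100) for y in(-80,80) for z in(0,50)],float)-[0,0,0]
HAN=np.array([[x,y,78] for x in(-6,6) for y in(-70,70)],float)
def fit(name,cams,p0,handle=False,z0=10):
    ms=[]
    pts=np.vstack([BOX*[1,1,.8]]+([HAN] if handle else []))
    lugs=np.array([[x,y,-10] for x in(-87.5,87.5) for y in(-67.5,67.5)])
    pts=np.vstack([pts,lugs])
    for c in cams:
        best=None
        pr=proj(c,[p0[0],p0[1],z0+20])[0]
        for r in finder.regions_of(name,c):
            e=r['extent']
            if abs(e[0]*640-pr[0])+abs(e[1]*400-pr[1])<40: best=r;break
        if best is None: print('no region',name); continue
        m=best['region'].astype(np.uint8)
        p=np.argwhere(m)[:,::-1].astype(np.float32)
        S=4
        big=np.zeros((1600,2560),np.uint8)
        corners=np.vstack([p*S,p*S+[S-1,0],p*S+[0,S-1],p*S+[S-1,S-1]]).astype(np.int32)
        cv2.fillConvexPoly(big,cv2.convexHull(corners),1); ms.append((c,big))
    def mod(c,q):
        a=np.radians(q[2]);R=np.array([[np.cos(a),-np.sin(a),0],[np.sin(a),np.cos(a),0],[0,0,1]])
        h=cv2.convexHull(((proj(c,pts@R.T+[q[0],q[1],z0])+.5)*4).astype(np.float32))
        b=np.zeros((1600,2560),np.uint8); cv2.fillConvexPoly(b,np.round(h*16).astype(np.int32),1,shift=4); return b
    f=lambda q,mm:sum((mod(c,q)!=b).sum()/b.sum() for c,b in mm)
    out=[]
    for mm in [ms]+[[m] for m in ms]:
        s=np.array([p0]+[np.array(p0)+d for d in np.diag([8,8,5.])])
        r=minimize(f,p0,args=(mm,),method='Nelder-Mead',options=dict(initial_simplex=s,xatol=.1,fatol=1e-4,maxiter=120)); out.append((np.round(r.x,1).tolist(),round(r.fun,3)))
    return out
E
python3 - <<'E'
from h import *
cs=[camera('scene'),camera('top')]
for n,p,h in(('base_tray',[555,-226,16.],False),('carry_tray',[573,176,-7.],True)): print(n,fit(n,cs,p,h))
print(readout.observe()['time'])
E
```

```text
base_tray [([555.1, -225.9, 19.6], np.float64(0.076)), ([554.7, -226.2, 20.9], np.float64(0.039)), ([555.9, -226.7, 19.5], np.float64(0.038))]
carry_tray [([577.6, 181.2, -8.0], np.float64(0.053)), ([577.9, 182.9, -8.7], np.float64(0.017)), ([578.2, 180.2, -8.6], np.float64(0.018))]
1.8
```

```bash
python3 - <<'E'
from h import *
ims=[]
c=camera('top')
for q in([555.3,-226.4,19.6],[555.3,-226.4,16.5],[578,181.5,-8.3]):
    a=np.radians(q[2]);R=np.array([[np.cos(a),-np.sin(a),0],[np.sin(a),np.cos(a),0],[0,0,1]])
    u0,v0=proj(c,[q[0],q[1],40])[0].astype(int)-[45,45]
    im=cv2.resize(c['img'][v0:v0+90,u0:u0+90,::-1],None,fx=4.4,fy=4.4,interpolation=cv2.INTER_CUBIC);im=cv2.convertScaleAbs(im,alpha=2)
    P=np.array([[-100,-80,40],[100,-80,40],[100,80,40],[-100,80,40]])
    for X in(P,P+[0,0,-40]):
        w=((proj(c,X@R.T+[q[0],q[1],10])+.5-[u0,v0])*4.4).round().astype(np.int32)
        cv2.polylines(im,[w],True,(0,255,0) if X is P else (0,0,255),1)
    ims.append(im[:, :])
cv2.imwrite('pics/ov.png',cv2.resize(np.hstack(ims),(798,266),interpolation=cv2.INTER_AREA) if 0 else np.vstack([np.hstack(ims[:2])]) )
cv2.imwrite('pics/ov2.png',ims[2])
E
```

```text
(no output)
```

View pics/ov.png

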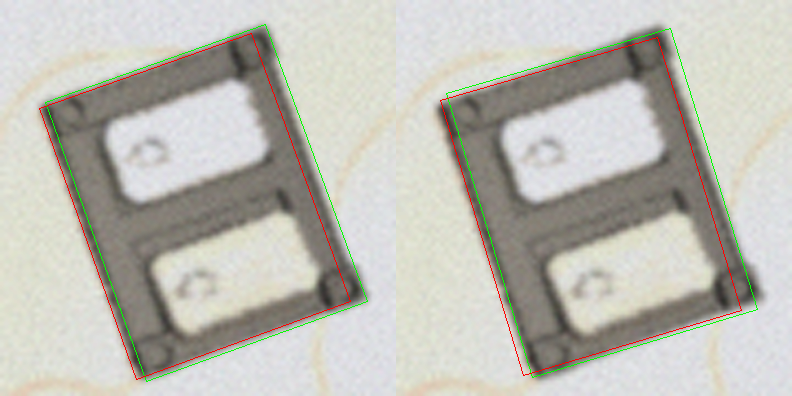

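View pics/ov2.png

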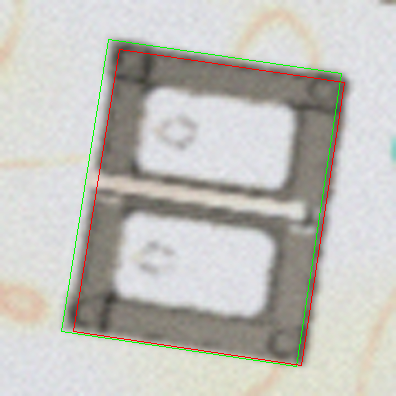

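```bash
cat >> h.py <<'E'
from scipy.spatial.transform import Rotation as Ro
def inframe(q,x,y,z): # tray-frame offset to world
    a=np.radians(q[2]); return [q[0]+x*np.cos(a)-y*np.sin(a), q[1]+x*np.sin(a)+y*np.cos(a), z]
def go(t,yaw):
    s=readout.observe(); R=np.array(s['tcp_rot']); a=np.radians(yaw)
    T=np.array([[np.cos(a),np.sin(a),0],[np.sin(a),-np.cos(a),0],[0,0,-1]])
    print('t',round(s['time'],2),'turn',np.round(np.degrees(Ro.from_matrix(R.T@T).as_rotvec())/60,3),'shift',np.round(R.T@(np.array(t)-s['position'])/400,4))
E
python3 -c "
from h import *
go(inframe([555.1,-226.2,19.6],-145,0,120),19.6)"
```

```text
t 1.85 turn [-0.     0.     0.053] shift [ 0.6984 -0.2737  0.2782]
```

Emit:
play_rows:
  series:
    - [[0,0,0.053,0.698,-0.274,0.278,-1],[0,0,0.053,0.698,-0.274,0.278,-1],[0,0,0.053,0.698,-0.274,0.278,-1],[0,0,0.053,0.698,-0.274,0.278,-1],[0,0,0.053,0.698,-0.274,0.278,-1]]

```text
time: 2.35
position: [372.5, -319.3, 144.0]
tcp_rot: [[0.942, 0.335, 0.001], [0.335, -0.942, -0.001], [0.0, 0.001, -1.0]]
contact_force: [0.6, -0.6, -0.3]
finger_gap: 12.2
grasp_force: 0.0
```

```bash
python3 -c "
from h import *
go(inframe([555.1,-226.2,19.6],-145,0,48),19.6);print(readout.observe()['position'])"
```

```text
t 2.35 turn [ 0.001 -0.    -0.   ] shift [ 0.1454 -0.0663  0.24  ]
[ 372.51190411 -319.25058682  144.00744317]
```

Emit:
play_rows:
  series:
    - [[0,0,0,0.145,-0.066,0.06,-1],[0,0,0,0.145,-0.066,0.24,-1],[0,0,0,0.145,-0.066,0.24,-1],[0,0,0,0.145,-0.066,0.24,-1],[0,0,0,0.145,-0.066,0.24,-1]]

```text
time: 2.85
position: [416.9, -276.1, 48.6]
tcp_rot: [[0.942, 0.336, -0.001], [0.336, -0.942, 0.0], [-0.001, -0.001, -1.0]]
contact_force: [0.1, -0.0, -0.6]
finger_gap: 0.1
grasp_force: 0.0
```

```bash
python3 -c "
from h import *
s=readout.observe();print(s['position'],s['contact_force'])
go(inframe([555.1,-226.2,19.6],-100,0,48),19.6)
go(inframe([555.1,-226.2,19.6],-82,0,48),19.6)
c=camera('scene');u,v=proj(c,[520,-240,40])[0].astype(int)
cv2.imwrite('pics/n1.png',cv2.convertScaleAbs(cv2.resize(c['img'][v-60:v+60,u-70:u+70,::-1],None,fx=5,fy=5,interpolation=cv2.INTER_CUBIC),alpha=1.6))"
```

```text
[ 416.8718851  -276.10182752   48.58198971] [ 0.12863605 -0.04539315 -0.61276559]
t 2.85 turn [-0.001  0.001  0.   ] shift [ 0.1174 -0.0016  0.0014]
t 2.85 turn [-0.001  0.001  0.   ] shift [ 0.1624 -0.0015  0.0013]
```

View pics/n1.png

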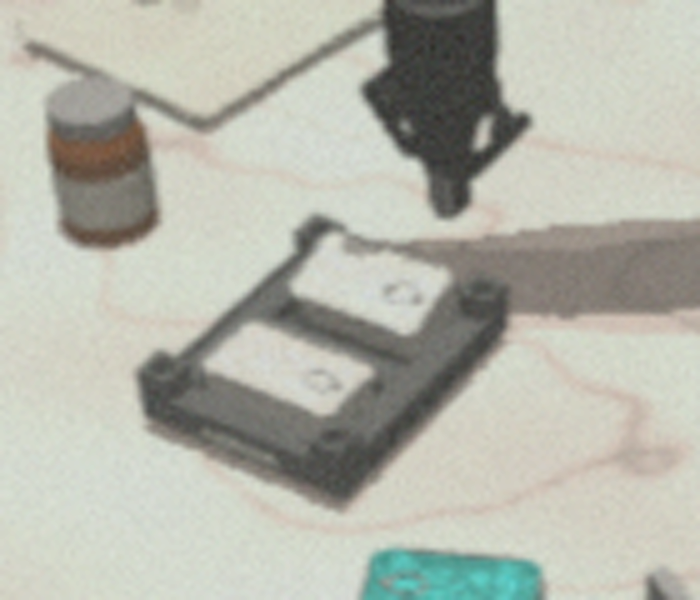

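Emit:
play_rows:
  series:
    - [[0,0,0,0.11,-0.0015,0,-1],[0,0,0,0.125,-0.0015,0,-1],[0,0,0,0.135,-0.0015,0,-1],[0,0,0,0.145,-0.0015,0,-1],[0,0,0,0.155,-0.0015,0,-1]]

```text
time: 3.4
position: [474.7, -255.2, 49.0]
tcp_rot: [[0.942, 0.335, -0.0], [0.335, -0.942, -0.0], [-0.0, 0.0, -1.0]]
contact_force: [-0.6, -0.9, -0.4]
finger_gap: -0.2
grasp_force: 0.2
```

Emit:
play_rows:
  series:
    - [[0,0,0,0.005,0,0,-1],[0,0,0,0.01,0,0,-1],[0,0,0,0.015,0,0,-1],[0,0,0,0.015,0,0,-1]]

```text
time: 3.8
position: [481.0, -252.7, 48.3]
tcp_rot: [[0.942, 0.336, -0.0], [0.336, -0.942, 0.0], [0.0, -0.0, -1.0]]
contact_force: [-0.4, 0.1, -0.1]
finger_gap: -0.1
grasp_force: 0.1
```

```bash
python3 -c "
from h import *
s=readout.observe();print(s['position'],s['contact_force'])
go(inframe([555.1,-226.2,19.6],-78,0,48),19.6)
c=camera('scene');u,v=proj(c,[520,-240,40])[0].astype(int)
cv2.imwrite('pics/n2.png',cv2.convertScaleAbs(cv2.resize(c['img'][v-50:v+50,u-60:u+60,::-1],None,fx=5,fy=5,interpolation=cv2.INTER_CUBIC),alpha=1.6))"
```

```text
[ 481.03404113 -252.71516136   48.3375008 ] [-0.3875988   0.09362603 -0.056454  ]
t 3.8 turn [-0. -0.  0.] shift [ 0.0017 -0.0003  0.0008]
```

View pics/n2.png

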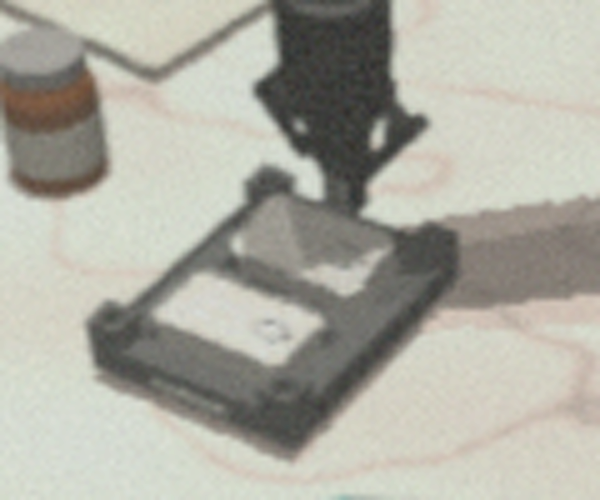

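The near tin at (315,245) in the crop now appears flat, in the gripper's shadow; retract and check.

Emit:
play_rows:
  series:
    - [[0,0,0,-0.1,0,0,-1],[0,0,0,-0.2,0,-0.05,-1],[0,0,0,-0.3,0,-0.15,-1],[0,0,0,-0.4,0,-0.25,1],[0,0,0,-0.4,0,-0.37,1]]

```text
time: 4.35
position: [326.8, -304.8, 188.1]
tcp_rot: [[0.943, 0.333, -0.005], [0.333, -0.943, 0.004], [-0.004, -0.005, -1.0]]
contact_force: [0.4, -0.1, -1.2]
finger_gap: 28.1
grasp_force: 0.0
```

```bash
python3 - <<'E'
from h import *
s=readout.observe();print(s['position'],s['contact_force'])
cs=[camera('scene'),camera('top')]
B=fit('base_tray',cs,[555,-226,19.6]);print(B)
for n in('tin_cocked','tin_home'):
  for c in cs:
    p=pin(n,c)[0];w=at(c,p[0],p[1],16);d=w[:2]-np.array(B[0][0][:2]);a=np.radians(B[0][0][2]);print(n,p[2],np.round([d[0]*np.cos(a)+d[1]*np.sin(a),-d[0]*np.sin(a)+d[1]*np.cos(a)],1))
ims=[]
for c in cs:
    u,v=proj(c,[540,-230,40])[0].astype(int)
    ims.append(cv2.convertScaleAbs(cv2.resize(c['img'][v-45:v+45,u-45:u+45,::-1],None,fx=4.4,fy=4.4,interpolation=cv2.INTER_CUBIC),alpha=1.8))
cv2.imwrite('pics/n3.png',np.hstack(ims))
E
```

```text
[ 326.80981228 -304.8379821   188.06796028] [ 0.41832183 -0.12312649 -1.17958456]
[([555.6, -226.8, 19.8], np.float64(0.084)), ([556.7, -223.7, 20.2], np.float64(0.037)), ([555.0, -227.5, 18.7], np.float64(0.039))]
tin_cocked 0.63 [-41.7   7.9]
tin_cocked 0.7 [-50.5  15.8]
tin_home 0.92 [48.6 13.7]
tin_home 0.57 [42.3 -1.3]
```

View pics/n3.png

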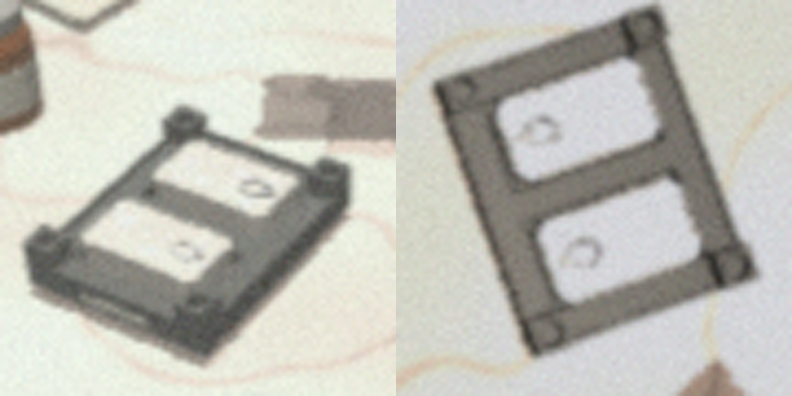

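```bash
python3 -c "
from h import *
go([578,181.5,200],81.6)"
```

```text
t 4.75 turn [-0.003 -0.    -1.032] shift [ 0.9906 -0.9381 -0.0313]
```

Emit:
play_rows:
  series:
    - [[0,0,-0.7,0.99,-0.938,-0.03,1],[0,0,-0.7,0.99,-0.938,-0.03,1],[0,0,-0.7,0.99,-0.938,-0.03,1],[0,0,-0.7,0.99,-0.938,-0.03,1],[0,0,-0.7,0.99,-0.938,-0.03,1]]

```text
time: 5.25
position: [444.7, -80.9, 192.7]
tcp_rot: [[0.47, 0.883, -0.002], [0.883, -0.47, 0.0], [-0.001, -0.002, -1.0]]
contact_force: [0.4, -1.5, -0.1]
finger_gap: 85.4
grasp_force: 0.0
```

```bash
python3 -c "
from h import *
print(readout.observe()['position'],readout.observe()['joints'])
go([578,181.5,180],81.6)"
```

```text
[444.65405282 -80.85407819 192.69685184] [-1.03015155e+01  9.13248690e+00 -2.14596807e+01  5.95450054e+01
 -6.08612342e-03  1.07720206e+02]
t 5.25 turn [-0.002  0.    -0.327] shift [ 0.7356 -0.0138  0.0312]
```

Emit:
play_rows:
  series:
    - [[0,0,-0.327,0.735,-0.014,0.03,1],[0,0,-0.327,0.735,-0.014,0.03,1],[0,0,-0.327,0.735,-0.014,0.03,1],[0,0,-0.327,0.735,-0.014,0.03,1],[0,0,-0.327,0.735,-0.014,0.03,1]]

```text
time: 5.75
position: [559.0, 141.2, 181.9]
tcp_rot: [[0.151, 0.989, -0.003], [0.989, -0.151, -0.001], [-0.001, -0.003, -1.0]]
contact_force: [0.6, -1.0, 0.4]
finger_gap: 85.5
grasp_force: 0.0
```

Emit:
play_rows:
  series:
    - [[0,0,0,0.11,0,0,1],[0,0,0,0.11,0,0,1],[0,0,0,0.11,0,0,1]]

```text
time: 6.05
position: [564.9, 183.3, 181.7]
tcp_rot: [[0.149, 0.989, -0.003], [0.989, -0.149, -0.002], [-0.002, -0.003, -1.0]]
contact_force: [0.3, -0.3, -0.2]
finger_gap: 85.4
grasp_force: 0.0
```

```bash
python3 -c "
from h import *
print(readout.observe()['position'])
go([578,181.5,110],81.6)
cs=[camera('scene'),camera('top')]
print(fit('carry_tray',cs[:1],[578,181,-8.3],True))
print(pin('handle',cs[0]), at(cs[0],*pin('handle',cs[0])[0][:2],80))
"
```

```text
[564.90480323 183.31333338 181.74218582]
t 6.05 turn [-0.003  0.002 -0.003] shift [0.0008 0.0336 0.1792]
[([579.8, 184.1, -8.5], np.float64(0.021)), ([579.8, 184.1, -8.5], np.float64(0.021))]
[(366.6, 238.1, 0.78), (378.7, 250.1, 0.17)] [574.06063655 181.33149155  80.        ]
```

Emit:
play_rows:
  series:
    - [[-0.003,0.002,-0.003,0.001,0.034,0.05,1],[-0.003,0.002,-0.003,0.001,0.034,0.15,1],[-0.003,0.002,-0.003,0.001,0.034,0.25,0.2],[-0.003,0.002,-0.003,0.001,0.034,0.3,0],[-0.003,0.002,-0.003,0.001,0.034,0.3,-0.3]]

```text
time: 6.8
position: [576.3, 178.4, 60.6]
tcp_rot: [[0.151, 0.989, -0.004], [0.989, -0.151, -0.001], [-0.001, -0.003, -1.0]]
contact_force: [0.1, -0.1, 0.8]
finger_gap: 43.8
grasp_force: 0.0
```

```bash
python3 -c "
from h import *
s=readout.observe();print(s['position'],s['contact_force'],s['finger_gap'])
go([578,181.5,61],81.6)
ims=[]
c=camera('scene');print(pin('handle',c))
u,v=proj(c,[578,181,70])[0].astype(int)
cv2.imwrite('pics/g1.png',cv2.convertScaleAbs(cv2.resize(c['img'][v-60:v+50,u-60:u+60,::-1],None,fx=5,fy=5,interpolation=cv2.INTER_CUBIC),alpha=1.8))
"
```

```text
[576.32940874 178.4204738   60.55917013] [ 0.0516562  -0.0938216   0.75800784] 43.77867521546778
t 6.8 turn [-0.003  0.001 -0.005] shift [ 0.0082  0.003  -0.0011]
[(366.9, 240.8, 0.76), (376.9, 247.7, 0.43)]
```

View pics/g1.png

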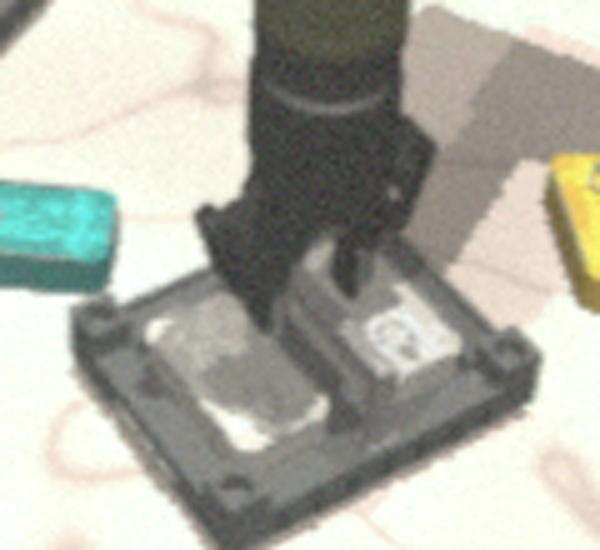

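Emit:
play_rows:
  newtons: 80
  series:
    - [[-0.003,0,-0.004,0.008,0.003,0,-0.5],[-0.003,0,-0.004,0.008,0.003,0,-0.7],[-0.003,0,-0.004,0.008,0.003,0,-1],[-0.003,0,-0.004,0.008,0.003,0,-1],[-0.003,0,-0.004,0.008,0.003,0,-1]]

```text
time: 7.4
position: [582.2, 184.3, 66.0]
tcp_rot: [[0.145, 0.989, 0.01], [0.989, -0.145, 0.003], [0.004, 0.009, -1.0]]
contact_force: [-1.7, -0.4, 6.5]
finger_gap: 10.0
grasp_force: 78.6
```

Emit:
play_rows:
  series:
    - [[0,0,0,0,0,0,-1],[0,0,0,0,0,0,-1],[0,0,0,0,0,-0.01,-1],[0,0,0,0,0,-0.02,-1],[0,0,0,0,0,-0.03,-1]]

```text
time: 7.9
position: [580.3, 183.3, 75.3]
tcp_rot: [[0.145, 0.989, 0.005], [0.989, -0.145, 0.0], [0.001, 0.005, -1.0]]
contact_force: [-0.5, 0.3, -6.0]
finger_gap: 10.3
grasp_force: 78.0
```

```bash
python3 -c "
from h import *
s=readout.observe();print(s['position'],s['contact_force'],s['wrist_torque'],s['finger_gap'],s['grasp_force'])
c=camera('top');d=camera('scene');s=readout.observe();print(s['position'])
print(fit('carry_tray',[d,c],[578,181,-8.3],True,z0=s['position'][2]-51))"
```

```text
[580.26338079 183.2741352   75.30839856] [-0.49179511  0.289229   -5.99682897] [0.05749492 0.01199237 0.02148136] 10.309478218887778 78.02119731903076
[581.13749565 183.52468866  75.96599939]
[([580.1, 179.3, -9.4], np.float64(1.158)), ([582.5, 186.4, -7.6], np.float64(0.112)), ([577.1, 157.9, -11.6], np.float64(0.956))]
```

Emit:
play_rows:
  series:
    - [[0,0,0,0,0,-0.04,-1],[0,0,0,0,0,-0.1,-1],[0,0,0,0,0,-0.17,-1],[0,0,0,0,0,-0.23,-1],[0,0,0,0,0,-0.27,-1]]

```text
time: 8.6
position: [580.9, 183.6, 185.4]
tcp_rot: [[0.145, 0.989, 0.008], [0.989, -0.145, 0.002], [0.003, 0.008, -1.0]]
contact_force: [0.2, 0.4, -6.3]
finger_gap: 10.3
grasp_force: 78.6
```

```bash
python3 -c "
from h import *
d=camera('scene');c=camera('top');s=readout.observe();print(s['position'],s['contact_force'])
z=s['position'][2]
for o in(48,51,54,57): print(o,fit('carry_tray',[d],[581,183.5,-8.3],True,z0=z-o)[0])
go([555.6,-226.5,190],109.5)
u,v=proj(d,[578,181,150])[0].astype(int)
cv2.imwrite('pics/g2.png',cv2.convertScaleAbs(cv2.resize(d['img'][v-60:v+60,u-70:u+70,::-1],None,fx=5,fy=5,interpolation=cv2.INTER_CUBIC),alpha=1.8))
"
```

```text
[582.08913195 183.94891286 186.32803358] [ 0.90750718  0.43807604 -6.45448677]
48 ([584.9, 188.7, -8.8], np.float64(0.122))
51 ([583.9, 187.8, -7.6], np.float64(0.117))
54 ([581.3, 185.4, -8.6], np.float64(0.109))
57 ([579.6, 183.8, -8.6], np.float64(0.102))
t 8.9 turn [ 0.003  0.    -0.464] shift [-1.0216  0.0904 -0.0204]
```

View pics/g2.png

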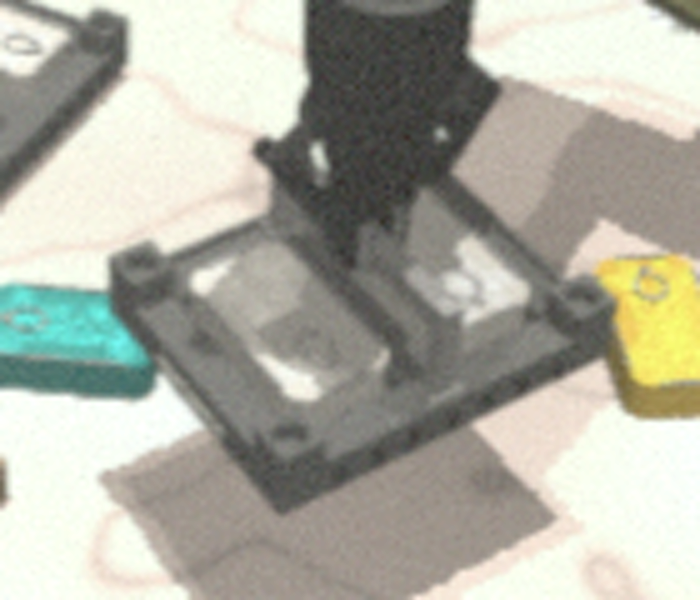

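```bash
cat > s.py <<'E'
from h import *
from scipy.optimize import least_squares
def solve(c,off,f,L,p0,fixz=None):
    # L: {(sx,sy):(px,py)}
    k=list(L); uv=np.array([(np.array(L[i])+.5)/f-.5+off for i in k])
    def r(p):
        z=fixz if fixz is not None else p[3]
        return (proj(c,[inframe(p,87.5*i,67.5*j,z+39) for i,j in k])-uv).ravel()
    q=least_squares(r,p0); return np.round(q.x,1),np.round(q.fun,2)
E
python3 - <<'E'
from s import *
c=camera('scene')
o=proj(c,[540,-230,40])[0].astype(int)-[45,45]
print('base',solve(c,o,4.4,{(1,1):(200,305),(1,-1):(47,240),(-1,1):(330,171),(-1,-1):(187,118)},[555,-226,19.5],10))
o=proj(c,[578,181,150])[0].astype(int)-[70,60]
L={(1,1):(292,432),(1,-1):(137,258),(-1,1):(585,295)}
print('carry',solve(c,o,5,L,[581,184,-8.3,132]))
print('carry',solve(c,o,5,L,[581,184,-8.3],133))
E
```

```text
base (array([ 555.2, -221.7,   19.3]), array([-0.23, -0.49,  0.22,  0.21,  0.14,  0.13, -0.13,  0.25]))
carry (array([583.4, 186.8,  -8.7, 138.3]), array([-0.57,  0.23,  0.47,  0.3 ,  0.15, -0.53]))
carry (array([579.7, 183.4,  -8.7]), array([-0.52,  0.1 ,  0.76,  0.41, -0.19, -0.43]))
```

```bash
python3 - <<'E'
from s import *
c=camera('top')
o=proj(c,[540,-230,40])[0].astype(int)-[45,45]
print('base',solve(c,o,4.4,{(1,1):(64,90),(1,-1):(247,31),(-1,-1):(339,262),(-1,1):(149,331)},[555,-226,19.5],10))
go([555.4,-225,190],109.4)
E
```

```text
base (array([ 555.8, -226. ,   19.6]), array([-0.3 , -0.05,  0.22, -1.51, -0.39,  0.96,  0.48,  0.56]))
t 9.0 turn [ 0.003  0.    -0.462] shift [-1.0181  0.0892 -0.0202]
```

Emit:
play_rows:
  series:
    - [[0.003,0,-0.018,-0.04,0.004,-0.005,-1],[0.003,0,-0.055,-0.12,0.011,-0.01,-1],[0.003,0,-0.1,-0.22,0.02,-0.02,-1],[0.003,0,-0.145,-0.32,0.029,-0.02,-1],[0.003,0,-0.19,-0.42,0.038,-0.02,-1]]

```text
time: 9.5
position: [570.3, 13.7, 190.7]
tcp_rot: [[-0.056, 0.998, 0.002], [0.998, 0.056, 0.001], [0.001, 0.002, -1.0]]
contact_force: [0.5, 0.2, -6.8]
finger_gap: 10.4
grasp_force: 78.6
```

```bash
python3 -c "
from h import *
print(readout.observe()['position'])
go([555.5,-224.5,190],109.5)"
```

```text
[570.32767104  13.67749999 190.73716627]
t 9.5 turn [ 0.002 -0.001 -0.272] shift [-0.5924 -0.0703  0.0011]
```

Emit:
play_rows:
  series:
    - [[0,0,-0.05,-0.1,-0.012,0,-1],[0,0,-0.1,-0.2,-0.024,0,-1],[0,0,-0.145,-0.3,-0.036,0,-1],[0,0,-0.19,-0.4,-0.047,0,-1],[0,0,-0.23,-0.49,-0.058,0,-1]]

```text
time: 10.0
position: [557.4, -183.8, 190.3]
tcp_rot: [[-0.291, 0.957, 0.002], [0.957, 0.291, 0.001], [0.001, 0.002, -1.0]]
contact_force: [1.0, -0.4, -5.5]
finger_gap: 10.1
grasp_force: 78.5
```

Emit:
play_rows:
  series:
    - [[0,0,-0.02,-0.05,-0.006,0,-1],[0,0,-0.042,-0.09,-0.011,0,-1],[0,0,-0.042,-0.102,-0.012,0,-1],[0,0,-0.042,-0.102,-0.012,0,-1]]

```text
time: 10.4
position: [565.1, -222.6, 190.3]
tcp_rot: [[-0.33, 0.944, 0.002], [0.944, 0.33, 0.002], [0.001, 0.003, -1.0]]
contact_force: [0.4, 0.1, -6.0]
finger_gap: 10.5
grasp_force: 78.6
```

```bash
python3 -c "
from h import *
s=readout.observe();print(s['position'],s['tcp_rot'][:,0])
go([555.5,-224.5,140],109.5)"
```

```text
[ 565.10283977 -222.62339302  190.3268122 ] [-0.33031768  0.94386887  0.00133927]
t 10.4 turn [ 0.003 -0.001 -0.004] shift [ 0.0033 -0.0246  0.1258]
```

Emit:
play_rows:
  series:
    - [[0.003,0,-0.004,0.003,-0.01,0.03,-1],[0.003,0,-0.004,0.003,-0.0246,0.07,-1],[0.003,0,-0.004,0.003,-0.0246,0.12,-1],[0.003,0,-0.004,0.003,-0.0246,0.15,-1],[0.003,0,-0.004,0.003,-0.0246,0.16,-1]]

```text
time: 10.9
position: [554.2, -222.9, 125.0]
tcp_rot: [[-0.337, 0.942, -0.004], [0.942, 0.337, 0.002], [0.003, -0.003, -1.0]]
contact_force: [-0.6, 0.3, -6.0]
finger_gap: 10.3
grasp_force: 78.6
```

Emit:
play_rows:
  series:
    - [[0,0,0,0,0,0,-1],[0,0,0,0,0,0,-1],[0,0,0,0,0,0,-1]]

```text
time: 11.2
position: [556.9, -224.7, 128.2]
tcp_rot: [[-0.336, 0.942, 0.002], [0.942, 0.336, -0.001], [-0.001, 0.002, -1.0]]
contact_force: [0.5, -0.7, -6.4]
finger_gap: 10.2
grasp_force: 78.6
```

```bash
python3 -c "
from h import *
s=readout.observe();print(s['position'],s['tcp_rot'])
d=camera('scene')
u,v=proj(d,[555,-225,60])[0].astype(int);print(u-50,v-50)
cv2.imwrite('pics/st1.png',cv2.convertScaleAbs(cv2.resize(d['img'][v-50:v+50,u-50:u+50,::-1],None,fx=6,fy=6,interpolation=cv2.INTER_CUBIC),alpha=2))
"
```

```text
[ 556.8889865  -224.69275625  128.22558012] [[-3.35811547e-01  9.41925982e-01  2.45944730e-03]
 [ 9.41928231e-01  3.35813792e-01 -5.52868589e-04]
 [-1.34667761e-03  2.13096318e-03 -9.99996823e-01]]
234 119
```

View pics/st1.png

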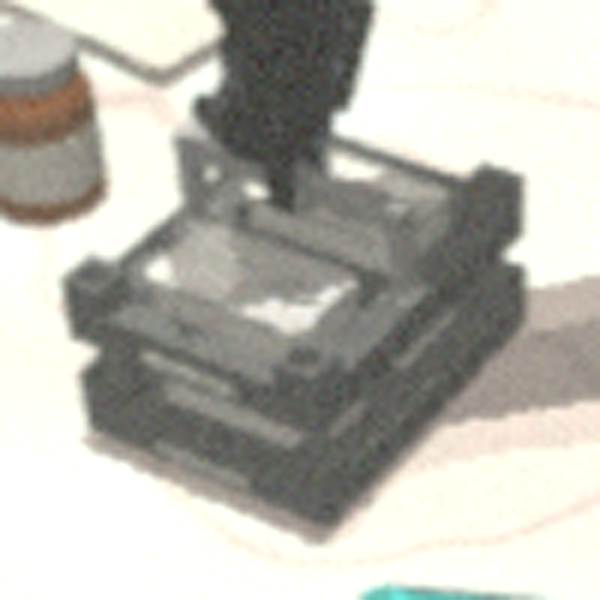

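```bash
python3 - <<'E'
from s import *
c=camera('scene'); o=np.array([234,119])
L={(1,1):(305,360),(1,-1):(95,273),(-1,1):(497,182)}
for z in(None,73,77): print(z,solve(c,o,6,L,[556,-224,19.5]+([77] if z is None else []),z))
def px(p): return np.round((proj(c,p)+.5-o)*6-.5).tolist()
for q,z in(([555.5,-224.5,19.5],10),([556.9,-224.7,19.6],75)):
    print(px([inframe(q,x,y,z+h) for x,y in((100,-80),(100,80),(-100,80)) for h in(0,40)]))
E
```

```text
None (array([ 558.2, -217.6,   18.4,   78.4]), array([ 0.07, -0.13, -0.09,  0.02,  0.02,  0.13]))
73 (array([ 554.5, -223.6,   18.3]), array([ 0.03, -0.21,  0.14,  0.01, -0.18,  0.27]))
77 (array([ 557.3, -219.2,   18.4]), array([ 0.06, -0.15, -0.03,  0.02, -0.03,  0.16]))
[[88.0, 429.0], [77.0, 373.0], [328.0, 530.0], [323.0, 473.0], [527.0, 323.0], [526.0, 267.0]]
[[68.0, 338.0], [57.0, 277.0], [317.0, 437.0], [311.0, 377.0], [523.0, 232.0], [521.0, 172.0]]
```

Emit:
play_rows:
  series:
    - [[0,0,0,-0.001,-0.0025,0.01,-1],[0,0,0,-0.001,-0.0025,0.02,-1],[0,0,0,-0.001,-0.0025,0.03,-1],[0,0,0,-0.001,-0.0025,0.035,-1],[0,0,0,-0.001,-0.0025,0.04,-1]]

```text
time: 11.8
position: [555.1, -225.1, 110.7]
tcp_rot: [[-0.336, 0.942, 0.0], [0.942, 0.336, 0.001], [0.001, 0.0, -1.0]]
contact_force: [0.6, 1.2, -6.3]
finger_gap: 10.2
grasp_force: 78.6
```

Emit:
play_rows:
  series:
    - [[0,0,0,0,0,0.004,-1],[0,0,0,0,0,0.008,-1],[0,0,0,0,0,0.012,-1],[0,0,0,0,0,0.012,-1]]

```text
time: 12.2
position: [555.3, -225.1, 106.3]
tcp_rot: [[-0.336, 0.942, 0.001], [0.942, 0.336, 0.0], [0.0, 0.001, -1.0]]
contact_force: [0.4, 0.6, -6.4]
finger_gap: 10.4
grasp_force: 78.6
```

Emit:
play_rows:
  series:
    - [[0,0,0,0,0,0.004,-1],[0,0,0,0,0,0.008,-1],[0,0,0,0,0,0.008,-1]]

```text
time: 12.5
position: [555.5, -225.3, 105.9]
tcp_rot: [[-0.336, 0.942, 0.003], [0.942, 0.336, -0.001], [-0.001, 0.002, -1.0]]
contact_force: [-3.5, 1.4, 9.3]
finger_gap: 10.6
grasp_force: 80.8
```

Emit:
play_rows:
  series:
    - [[0,0,0,0,0,0.004,-1],[0,0,0,0,0,0.006,-1],[0,0,0,0,0,0.006,-1]]

```text
time: 12.8
position: [555.5, -225.3, 105.8]
tcp_rot: [[-0.336, 0.942, 0.004], [0.942, 0.336, -0.001], [-0.002, 0.003, -1.0]]
contact_force: [-8.3, 3.4, 21.4]
finger_gap: 10.1
grasp_force: 82.6
```

```bash
python3 - <<'E'
from s import *
s=readout.observe();print(s['position'],s['contact_force'],s['wrist_torque'])
c=camera('scene'); g=cv2.cvtColor(c['img'],cv2.COLOR_RGB2GRAY)
old=cv2.cvtColor(cv2.imread('pics/st1.png'),cv2.COLOR_BGR2GRAY)
for u in (248,249,250,251,318,319,320): 
    print(u,'now',g[155:200,u].tolist() if u<300 else g[135:180,u].tolist())
    v0=(155 if u<300 else 135)
    print('  old',[int(old[(v-119)*6+3,(u-234)*6+3])//2 for v in range(v0,v0+45)])
print(np.round(proj(c,[inframe([555.4,-224.5,19.5],x,y,z) for x,y in((100,-80),(-100,80)) for z in(0,10,50,60,90,100)]),1).tolist())
E
```

```text
[ 555.54665402 -225.30695823  105.83063225] [-8.32913347  3.42161772 21.39473055] [0.91086402 1.6991454  0.05221046]
248 now [121, 130, 131, 132, 133, 133, 130, 132, 132, 131, 133, 130, 122, 93, 68, 59, 59, 53, 46, 51, 49, 49, 51, 56, 52, 54, 51, 59, 54, 67, 72, 77, 84, 98, 102, 106, 112, 102, 118, 131, 131, 133, 131, 133, 133]
  old [122, 127, 127, 127, 127, 125, 109, 81, 60, 48, 54, 62, 55, 51, 48, 50, 48, 43, 48, 52, 67, 99, 123, 117, 97, 68, 52, 53, 55, 66, 68, 76, 83, 94, 98, 107, 107, 98, 117, 127, 127, 127, 127, 127, 127]
249 now [128, 133, 130, 131, 129, 130, 132, 132, 130, 133, 132, 129, 103, 74, 58, 51, 56, 56, 48, 51, 51, 50, 47, 51, 49, 51, 50, 52, 46, 54, 52, 55, 56, 52, 60, 78, 91, 90, 106, 132, 132, 135, 133, 136, 133]
  old [126, 127, 127, 127, 127, 125, 102, 72, 56, 51, 54, 59, 61, 48, 47, 46, 48, 52, 51, 51, 53, 80, 108, 96, 71, 49, 45, 47, 51, 52, 49, 49, 52, 52, 61, 78, 89, 91, 98, 119, 127, 127, 127, 127, 127]
250 now [129, 133, 135, 132, 134, 131, 132, 135, 135, 132, 134, 123, 86, 67, 55, 51, 55, 59, 49, 47, 48, 48, 51, 46, 48, 47, 47, 49, 47, 49, 47, 50, 48, 51
[... 1378 characters left out ...]
, 47, 59, 89, 120, 127, 108, 58, 49, 40, 42, 48, 43, 46, 50, 45, 48, 48, 57, 69, 76, 74, 78, 78]
320 now [126, 130, 130, 131, 129, 131, 131, 130, 131, 130, 128, 129, 130, 126, 124, 123, 124, 116, 75, 57, 58, 56, 53, 52, 50, 49, 51, 47, 57, 51, 50, 50, 49, 47, 46, 46, 49, 50, 59, 73, 75, 78, 79, 79, 77]
  old [126, 127, 127, 126, 127, 127, 127, 127, 127, 127, 127, 127, 117, 78, 64, 64, 61, 66, 68, 68, 66, 67, 70, 91, 118, 127, 127, 114, 70, 53, 55, 55, 50, 49, 47, 47, 50, 54, 63, 74, 76, 78, 79, 77, 79]
[[248.7, 192.3], [248.2, 190.1], [246.5, 180.7], [246.0, 178.3], [244.7, 170.9], [244.2, 168.4], [321.5, 174.6], [321.5, 172.4], [321.2, 163.1], [321.2, 160.7], [321.0, 153.4], [321.0, 151.0]]
```

Emit:
play_rows:
  series:
    - [[0,0,0,0,0,-0.005,-1],[0,0,0,0,0,-0.01,-1],[0,0,0,0,0,-0.01,-1],[0,0,0,0,0,-0.01,-1]]

```text
time: 13.25
position: [555.5, -225.3, 106.0]
tcp_rot: [[-0.336, 0.942, 0.002], [0.942, 0.336, -0.0], [-0.001, 0.001, -1.0]]
contact_force: [-3.8, 1.4, 5.7]
finger_gap: 10.3
grasp_force: 80.5
```

Emit:
play_rows:
  newtons: 20
  series:
    - [[0,0,0,0,0,0,-0.7],[0,0,0,0,0,0,-0.5],[0,0,0,0,0,0,-0.3],[0,0,0,0,0,0,-0.2],[0,0,0,0,0,0,-0.2]]

```text
time: 13.75
position: [555.2, -225.2, 104.6]
tcp_rot: [[-0.336, 0.942, 0.0], [0.942, 0.336, 0.0], [0.0, 0.0, -1.0]]
contact_force: [0.2, -0.8, -0.4]
finger_gap: 33.9
grasp_force: 0.0
```

```bash
python3 -c "
from h import *
s=readout.observe();print(s['position'],s['contact_force'],s['finger_gap'])"
```

```text
[ 555.23956724 -225.24521636  104.59625148] [ 0.19320717 -0.7513275  -0.42912007] 33.91531243992159
```

Released; rise straight up, then back off and check.

Emit:
play_rows:
  series:
    - [[0,0,0,0,0,-0.03,-0.1],[0,0,0,0,0,-0.08,-0.1],[0,0,0,0,0,-0.16,-0.1],[0,0,0,0,0,-0.26,-0.1],[0,0,0,0,0,-0.36,-0.1]]

```text
time: 14.25
position: [554.8, -225.1, 250.9]
tcp_rot: [[-0.336, 0.942, 0.0], [0.942, 0.336, 0.0], [0.0, 0.001, -1.0]]
contact_force: [0.5, 0.1, -0.0]
finger_gap: 38.6
grasp_force: 0.0
```

Emit:
play_rows:
  series:
    - [[0,0,0,0,-0.1,0,-0.1],[0,0,0,0,-0.2,0,-0.1],[0,0,0,0,-0.3,0,-0.1],[0,0,0,0,-0.4,0,-0.1],[0,0,0,0,-0.5,0,-0.1]]

```text
time: 14.75
position: [365.4, -292.7, 249.7]
tcp_rot: [[-0.336, 0.942, 0.002], [0.942, 0.336, -0.001], [-0.001, 0.001, -1.0]]
contact_force: [-0.4, -1.8, -0.4]
finger_gap: 38.4
grasp_force: 0.0
```

```bash
python3 - <<'E'
from h import *
s=readout.observe();print(s['position'],s['contact_force'])
d=camera('scene');c=camera('top')
for z in(45,50,55,60): print(z,fit('carry_tray',[d,c],[555.4,-225,19.5],True,z0=z))
g=cv2.cvtColor(d['img'],cv2.COLOR_RGB2GRAY)
for u in(249,319): print(g[140:200,u].tolist())
b=[555.4,-225,19.5]
for n,x in(('tin_carry_near',-43),('tin_carry_far',43)):
  for k in(d,c): print(n,[p for p in pin(n,k)][:4],proj(k,inframe(b,x,0,56)).round(1))
E
```

```text
[ 365.3947564  -292.71011788  249.72681202] [-0.39311683 -1.83461849 -0.35064207]
45 [([553.6, -230.9, 19.1], np.float64(0.11)), ([550.8, -231.4, 18.6], np.float64(0.043)), ([556.2, -229.7, 19.8], np.float64(0.06))]
50 [([555.3, -227.4, 20.1], np.float64(0.092)), ([554.2, -226.7, 18.8], np.float64(0.033)), ([555.5, -229.7, 19.7], np.float64(0.053))]
55 [([556.7, -224.6, 20.5], np.float64(0.097)), ([558.0, -220.8, 18.9], np.float64(0.026)), ([555.3, -228.0, 19.4], np.float64(0.046))]
60 [([556.5, -223.8, 20.3], np.float64(0.148)), ([561.1, -215.3, 19.6], np.float64(0.021)), ([555.3, -226.9, 19.5], np.float64(0.039))]
[71, 68, 66, 66, 68, 67, 68, 67, 67, 60, 55, 48, 52, 75, 107, 123, 129, 127, 129, 128, 130, 130, 127, 127, 127, 131, 120, 102, 71, 60, 50, 54, 54, 51, 49, 49, 46, 47, 45, 46, 47, 46, 50, 49, 50, 52, 50, 52, 57, 60, 77, 90, 89, 103, 129, 132, 128, 128, 127, 129]
[126, 128, 128, 127, 123, 105, 89, 86, 82, 79, 79, 74, 70, 69, 64, 53, 47, 45, 44, 47, 46, 50, 48, 45, 51, 51, 44, 46, 48, 48, 45, 44, 46, 49, 57, 67, 85, 103, 118, 125, 129, 130, 127, 128, 127, 125, 129, 126, 127, 126, 127, 125, 125, 126, 125, 125, 125, 123, 124, 124]
tin_carry_near [(426.7, 231.1, 0.92), (311.3, 233.1, 0.6), (291.5, 165.1, 0.55)] [[291.9 163.3]]
tin_carry_near [(400.0, 223.5, 0.83), (318.6, 189.6, 0.69)] [[399.2 222.7]]
tin_carry_far [(276.5, 179.6, 0.59), (277.7, 181.4, 0.53)] [[276.9 177.4]]
tin_carry_far [(390.3, 199.6, 0.93), (474.7, 207.8, 0.4), (400.3, 222.6, 0.19)] [[389.2 195.4]]
```

```bash
python3 -c "
from h import *
print(workorder.sign_off())"
```

```text
the job is handed in; nothing more can be done
None
```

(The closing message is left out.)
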